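# Free the spacer bar jammed in the capsule chute

## Robot

A 6-joint arm with a two-finger parallel gripper is mounted at the origin on the work surface. World frame = base frame: x ahead of the robot, y to its left, z up, the work surface at z = 0. Lengths are in mm, angles in rad, forces in N, time in s.
With the tool pointing down it reaches from about 275 to 750 mm from the base axis. Payload 10.2 kg.
Tool frame: the origin (TCP) lies midway between the tips of the shut fingers; the grasp point (between the pads) lies 19 mm behind it; z points along the fingers, y is the line along which they close (so a half turn about z gives the same grasp; the last joint's range is limited). The gripper opens to 85 mm and grips with 20 to 120 N. Pads are 22 mm wide; open, the fingers measure 114 mm over their backs; the gripper's body (76 mm by 85 mm) begins 54 mm behind the grasp point. The pads swing forward as they close: fully open they stand 13 mm farther back than shut.
Start: joints at [-1.486, 0.313, 1.498, -0, 1.331, -0.223], TCP at [159.043, -500.337, 231.294] pointing down, gripper open.
Joint ranges: [-2.94, 2.94], [-0.97, 2.17], [0.19, 2.56], [-1.23, 4.37], [0.02, 3.11], [-2.88, 2.88]. Speed limits (rad/s): [2.39, 2.39, 3.01, 3.14, 3.14, 3.14].

## Interface

Orientations are given as a unit quaternion [w, x, y, z].
In Python, from rig import ctrl gives the robot as it stands.
- The arm moves only by the tool send_rows, never from a script. Its argument "targets" is a list of rows, each an object with "offset": the shift along the world's x, y, z in cm, a list of three; "spin": the turn about the world's z in rad. A call has 1 to 8 rows; each row is the pose to reach, as a shift and turn from the pose commanded when the call began; what a row does not reach only later rows make up. A row lasts 1/12 s, in which the tool goes at most 41.7 mm and 7.16 degrees, less where a joint would pass 70% of its speed; a pose out of reach is approached as far as the arm can. A call with a gripper value outside its range is refused whole. "grip" is the opening, from 0 (shut) to 1 (fully open), set as the call begins (left out, the last holds). The fingers move at their own pace and stop on an object; "squeeze" is the grip in N (left out, the last holds). Time passes only in rows, so rows that repeat a pose let the fingers close. It gives the time, the measured TCP pose, the force, the opening and the grip force at its end, in the units of the state.
- ctrl.sense(): the state, without advancing time (a new reading comes with each control period).
- ctrl.capture(name): name is "scene" or "top" or "wrist"; returns (picture, depth): 480x640x3 uint8, red, green, blue; 480x640 float32, mm along the optical axis (not along the pixel's ray), 0 where there is no reading.
- ctrl.calibration(name): a dict with "fx", "fy", "cx", "cy" (pixels), "view" (4x4, takes a point from world to camera coordinates); the wrist camera has in their place "mount" (4x4, takes a point from camera to tool coordinates, whose origin is the TCP and whose axes are the flange's). Camera axes: x right, y down, z forward; pixel columns grow to the right and rows downward; lengths in mm; the calibration is good to about 2 mm. The wrist camera is an equidistant fisheye: a pixel r from the principal point sees the ray r / f radians off the axis. A picture is of the moment at which its call begins: read the wrist's pose just before it. calibration takes no time and is no camera call.
- ctrl.finish_job(): hands the job in; it is judged then, once.
Trained networks look in the newest picture that a camera, given by its name, has taken for a name from the list of things; names that differ only in an ending like _2 or _b are one class to them, and where a whole thing is asked for, a point or a joint stands for the part that bears it (a point fixed in the world has none). Each returns a list of dicts, best first, with "conf" (0 to 1); they miss things now and then, are a little off and sometimes report something else, mostly with a low value. They report only what shows in the picture. A call takes as long as a camera call. They do not tell look-alikes from the thing itself.
- ctrl.search_frame(camera, query): "box" ([left, top, right, bottom] in pixels, round what is visible of it).
- ctrl.place_of(camera, query): "uv" ([column, row] in pixels: a listed point, or the origin of a listed thing).
The state is a dict: "time_s": time; "joints": joint angles; "dq": joint speeds; "tau": joint torques, N m; "eef_pos": TCP position; "ee_rot": TCP orientation; "force": force on the tool from outside, world axes, zero at the start; "wrist_torque": the same for the moment, N m; "grip_width": opening from 0.0 (shut) to 1.0 (fully open); "grip_force": force on a finger pad.
Only numpy, scipy, OpenCV 4.12 (cv2) and the standard library are available. Lean on these libraries where they do the work, as an engineer would, in place of code of your own. Each camera call takes 0.05 s, during which the arm holds its last target. There are 200 camera calls.

## Task

A steel spacer bar has jammed crosswise in the white capsule chute, with both its ends under the dark steel guard lips. Push it back up the slope of the chute until it is wholly clear of the lips, then lift it out and leave it lying flat in the middle of the rectangular stainless weighing boat.

Things in the scene. Friction and masses are not known exactly. Their poses are not given: they have to be found in the camera images.
- spacer_bar: Plain stainless steel bar, 16 x 90 x 20 mm (own x, y, z), 120 g, origin at its centre. At the start it lies across the chute, about over the chute's origin, own y across it, its 16 mm underside flat on the sloping floor, caught between the narrowing walls. Friction holds it on the slope wherever it is left. (A shorter bar, 60 mm, on the filling plate is not meant.)
- chute: White chute, fixed, 260 mm long, open above and at both ends. Origin on the worktop under its middle, own z up, own x level, pointing to the high end. Floor 50 mm above the worktop at the origin, rising 12 degrees towards +x (213 mm per m). Walls 28 mm high over the floor, 4 mm thick; inside 80 mm apart for x below -50 mm, widening evenly from there to 124 mm at the top end, x = +127 mm.
- lip_end (a point): Point on the chute floor's centre line below the upper ends of the two steel guard lips, at chute x = +20 mm. The lips, 3 mm thick, overhang 10 mm inwards from each wall, 25 mm above the floor, from chute x = -55 to +20 mm; gap between them 60 mm (low end) to 78 mm. The bar is clear when its centre is 13 mm or more up from here; 40 mm up it has 8 mm free at each end.
- weighing_boat: Rectangular stainless steel weighing boat, loose, 250 g: flat inner floor 100 x 140 mm (own x, y), 3 mm above the worktop, four flared sides, rim 23 mm high, about 119 x 159 mm over the rim. Origin in the middle of its underside, z up. A round white bowl stands near it and is not meant.
Things that resemble listed ones, but are neither listed nor needed, are in the scene too. What is shaped like the weighing_boat but pink is not meant. What is shaped like the spacer_bar but orange is not meant.

How it is judged:
By the outcome, as a careful person would: the job done as asked, in the order asked, and still so for the second after the job is handed in, with the robot touching nothing.
It also fails if it takes over 51 s, if anything falls off the work surface, if the arm or the gripper's body presses on something with over 40 N, if the wrist force passes 120 N, or if a joint passes its speed limit or range.

## Working session

There is one attempt and no reset: what is moved stays moved. The work goes in short steps, Python scripts to look and compute and a tool call to move; the robot and the scene stay as the last step left them, time stands still between calls to the robot, and variables do not carry over. Pictures are saved under pics/ and viewed, at most 10 in all, crops included, and the job is handed in when it is done.

Besides the shell and the picture viewer there is one more tool, called after "Request:" as name([rows], argument=value, ...), one row to a line, values as JSON. send_rows: Moves the arm, as the interface text tells. Its arguments: {"type":"object","properties":{"targets":{"type":"array"},"grip":{"type":"number"},"squeeze":{"type":"number"}},"required":["targets"]}

```bash
mkdir -p pics; ls
cat > h.py <<'E'
import numpy as np, cv2
from rig import ctrl
def deproj(c,uv,d):
    k=ctrl.calibration(c); u,v=uv
    p=np.array([(u-k['cx'])/k['fx']*d,(v-k['cy'])/k['fy']*d,d,1])
    return (np.linalg.inv(np.array(k['view']))@p)[:3]
def cloud(c,depth):
    k=ctrl.calibration(c); v,u=np.mgrid[:480,:640]
    P=np.stack([(u-k['cx'])/k['fx']*depth,(v-k['cy'])/k['fy']*depth,depth,np.ones_like(depth)],-1)
    W=(P@np.linalg.inv(np.array(k['view'])).T)[...,:3]; W[depth<=0]=np.nan
    return W
def save(n,img): cv2.imwrite('pics/'+n+'.png',img[...,::-1])
E
python3 - <<'E'
from h import *
for c in ['top','scene']:
    im,d=ctrl.capture(c); save(c+'1',im); np.save(c+'_d.npy',d); np.save(c+'_im.npy',im)
    W=cloud(c,d)
    for q in ['spacer_bar','chute','weighing_boat','lip_end']:
        for r in ctrl.place_of(c,q)[:3]:
            u,v=np.round(r['uv']).astype(int); print(c,q,(u,v),round(r['conf'],2),W[v,u].round(1) if 0<=v<480 and 0<=u<640 else '')
        if q!='lip_end':
            for r in ctrl.search_frame(c,q)[:3]: print('   box',np.round(r['box']),round(r['conf'],2))
print(ctrl.sense())
E
```

```text
pics
top spacer_bar (np.int64(275), np.int64(202)) 0.67 [581.6  53.5  68.2]
top spacer_bar (np.int64(200), np.int64(179)) 0.61 [641.1 223.   16.9]
   box [183. 163. 220. 198.] 0.74
   box [254. 190. 293. 209.] 0.62
top chute (np.int64(274), np.int64(201)) 0.63 [583.5  55.5  69.1]
   box [229. 136. 315. 265.] 0.74
top weighing_boat (np.int64(223), np.int64(324)) 0.96 [324.8 168.7  -0. ]
top weighing_boat (np.int64(418), np.int64(187)) 0.56 [ 630.8 -261.3    0.9]
   box [379. 152. 460. 221.] 0.92
   box [179. 290. 266. 363.] 0.79
top lip_end (np.int64(272), np.int64(208)) 0.73 [571.3  60.8  54.4]
scene spacer_bar (np.int64(482), np.int64(261)) 0.67 [650.2 217.5  17.6]
scene spacer_bar (np.int64(394), np.int64(254)) 0.63 [597.1  49.4  58.8]
   box [471. 240. 492. 280.] 0.83
   box [381. 242. 419. 259.] 0.63
scene chute (np.int64(395), np.int64(270)) 0.77 [621.5  40.6  44.4]
   box [343. 184. 449. 334.] 0.72
scene weighing_boat (np.int64(387), np.int64(166)) 0.88 [337.5 173.7   5.3]
scene weighing_boat (np.int64(244), np.int64(344)) 0.6 [ 639.5 -259.6    6.1]
scene weighing_boat (np.int6
[... 204 characters left out ...]
oints': array([-1.48642683e+00,  3.12890308e-01,  1.49770316e+00,  1.71322832e-05,
        1.33100125e+00, -2.23431174e-01]), 'dq': array([ 1.13997182e-03,  9.72881851e-04, -7.05477019e-04, -8.32081393e-04,
       -5.86798327e-05, -1.10502112e-03]), 'tau': array([-1.07039381e-03, -4.12150168e+01, -2.59894252e+01, -2.03468094e-04,
        5.43754577e-04,  1.74639759e-06]), 'eef_pos': array([ 159.03317889, -500.33859026,  231.29794711]), 'ee_rot': array([-4.49069858e-07,  9.88181012e-01,  1.53291512e-01,  8.37246303e-06]), 'force': array([-0.42769144,  0.383054  , -0.41885797]), 'wrist_torque': array([ 0.03176196,  0.03287177, -0.0246758 ]), 'grip_force': 0.0, 'grip_width': 1.0003483056860694}
```

Run:
```python
import numpy as np,cv2
t=np.load('top_im.npy');
save=lambda n,i: cv2.imwrite('pics/'+n+'.png',i[...,::-1])
save('chutecrop',cv2.resize(t[125:275,170:330],None,fx=5,fy=4.0 if 0 else 5,interpolation=cv2.INTER_CUBIC)[:600] if 0 else cv2.resize(t[130:270,170:330],None,fx=4.2,fy=4.2,interpolation=cv2.INTER_CUBIC))
```

```text
(no output)
```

View pics/top1.png

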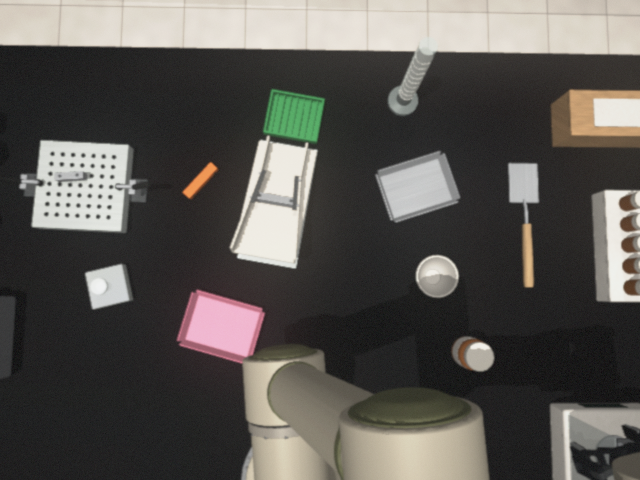

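View pics/chutecrop.png

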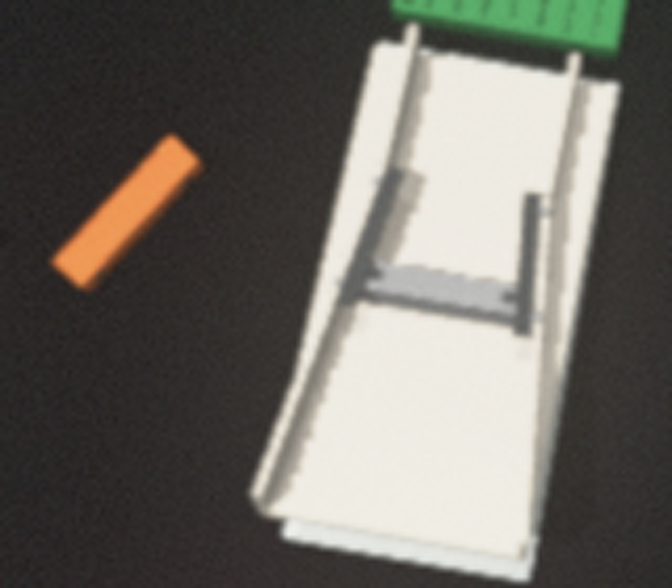

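View pics/scene1.png

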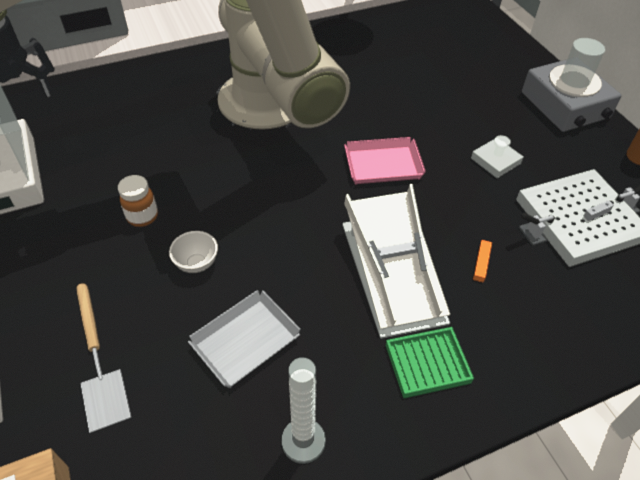

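```bash
cat > fit.py <<'E'
from h import *
from scipy.optimize import differential_evolution
def hmodel(x,y):
    f=50+.2126*x; w=40+np.clip((x+50)/177,0,1)*22; a=np.abs(y); n=1/np.cos(np.radians(12))
    z=np.where(a<w,f,np.where(a<w+4,f+28*n,0))
    return np.where((x>-55)&(x<20)&(a<w)&(a>w-10),f+28*n,z)
P=[];C=[]
for c in ['top','scene']:
    W=cloud(c,np.load(c+'_d.npy')); P.append(W.reshape(-1,3)); C.append(np.load(c+'_im.npy').reshape(-1,3).astype(int))
    Q=P[-1]; s=(abs(Q[:,0]-590)<220)&(abs(Q[:,1]-55)<110)&(Q[:,2]>15)&(Q[:,2]<125); sel=Q[s]; 
    def cost(p):
        cs,sn=np.cos(p[2]),np.sin(p[2]); d=sel[:,:2]-p[:2]; x=d@[cs,sn]; y=d@[-sn,cs]
        ok=(abs(x)<125)&(abs(y)<70); r=np.where(ok,np.minimum(abs(sel[:,2]-hmodel(x,y)-p[3]),8),8)
        return r.mean()
    r=differential_evolution(cost,[(530,640),(20,90),(2.6,3.4),(-5,5)],seed=1,maxiter=200,popsize=20,tol=1e-6)
    print(c,len(sel),r.x.round(3),r.fun)
    # bar: grey points 62..82 high in the chute frame
    p=r.x; cs,sn=np.cos(p[2]),np.sin(p[2]); d=Q[:,:2]-p[:2]; x=d@[cs,sn]; y=d@[-sn,cs]; h=Q[:,2]-p[3]-(50+.2126*x)
    col=C[-1]; b=(abs(x)<30)&(abs(y)<28)&(h>14)&(h<26)
    print(' bar pts',b.sum(),'x',np.percentile(x[b],[2,50,98]).round(1),'h',np.percentile(h[b],[5,50,95]).round(1),'yfit',np.polyfit(y[b],x[b],1).round(3) if b.sum()>5 else '')
    # boat
    q=(abs(Q[:,0]-635)<110)&(abs(Q[:,1]+260)<120)&(Q[:,2]>10)&(Q[:,2]<32)
    rc=cv2.minAreaRect(Q[q][:,:2].astype(np.float32)); print(' boat rim',q.sum(),rc)
    q=(abs(Q[:,0]-635)<110)&(abs(Q[:,1]+260)<120)&(Q[:,2]>17)&(Q[:,2]<32)
    rc=cv2.minAreaRect(Q[q][:,:2].astype(np.float32)); print(' boat rim',q.sum(),rc)
E
python3 fit.py
python3 - <<'E'
import numpy as np,cv2
t=np.load('top_im.npy')[140:235,360:475]
cv2.imwrite('pics/boatcrop.png',cv2.resize(t,None,fx=5,fy=5,interpolation=2)[...,::-1])
E
```

```text
top 7273 [ 5.90748e+02  5.31350e+01  2.96900e+00 -2.36000e-01] 3.292499765395444
 bar pts 216 x [-6.2  2.2  9.8] h [16.2 20.1 22.6] yfit [0.    2.055]
 boat rim 888 ((628.5215454101562, -256.1524658203125), (121.3746566772461, 162.34536743164062), 18.20875358581543)
 boat rim 517 ((628.5215454101562, -256.1524658203125), (121.3746566772461, 162.34536743164062), 18.20875358581543)
scene 9371 [ 5.97029e+02  5.28260e+01  2.97000e+00 -3.90000e-02] 3.974970099078421
 bar pts 263 x [-5.3  2.8 11.8] h [15.8 20.5 23.4] yfit [0.004 2.738]
 boat rim 1363 ((631.428466796875, -254.80715942382812), (124.0202407836914, 162.85984802246094), 17.92774200439453)
 boat rim 859 ((631.428466796875, -254.80715942382812), (124.0202407836914, 162.85984802246094), 17.92774200439453)
```

View pics/boatcrop.png

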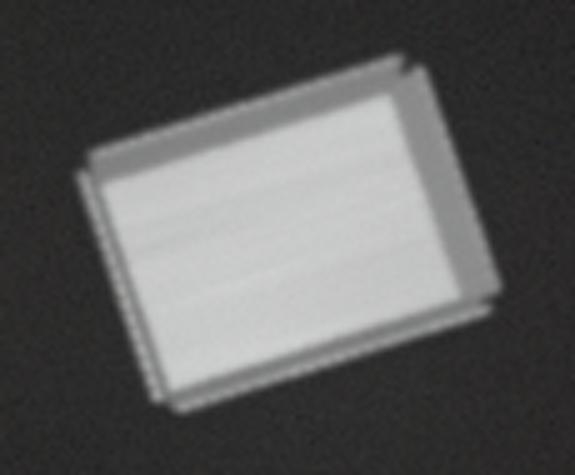

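The 16×90 bar is the grey one at (275,199) in the top view. The orange one at (200,180) and the short bar on the perforated plate are not meant. The boat is the grey stainless one at (418,187), not the pink one at (223,324). The crop confirms a metal, rectangular boat. Next I move above the bar for a closer look with the wrist camera.

Request:
send_rows([
  {"offset":[20,26,0],"spin":1.09},
  {"offset":[20,26,0],"spin":1.09},
  {"offset":[20,26,0],"spin":1.09},
  {"offset":[20,26,0],"spin":1.09},
  {"offset":[20,26,0],"spin":1.09},
  {"offset":[20,26,0],"spin":1.09},
  {"offset":[20,26,0],"spin":1.09},
  {"offset":[20,26,0],"spin":1.09},
], grip=0.4)

```text
time_s: 1.47
eef_pos: [360.0, -238.2, 231.6]
ee_rot: [0.0, 0.792, 0.611, 0.0]
force: [0.6, -0.2, -0.4]
grip_width: 0.402
grip_force: 0.0
```

Request:
send_rows([
  {"offset":[23.2,29.1,-2],"spin":0.085},
  {"offset":[23.2,29.1,-2],"spin":0.085},
  {"offset":[23.2,29.1,-2],"spin":0.085},
  {"offset":[23.2,29.1,-2],"spin":0.085},
  {"offset":[23.2,29.1,-2],"spin":0.085},
  {"offset":[23.2,29.1,-2],"spin":0.085},
  {"offset":[23.2,29.1,-2],"spin":0.085},
  {"offset":[23.2,29.1,-2],"spin":0.085},
])

```text
time_s: 2.13
eef_pos: [567.5, 22.0, 213.3]
ee_rot: [0.0, 0.767, 0.642, 0.0]
force: [0.1, -0.3, 0.4]
grip_width: 0.402
grip_force: 0.0
```

Request:
send_rows([
  {"offset":[0,0,0],"spin":0},
  {"offset":[0,0,0],"spin":0},
  {"offset":[0,0,0],"spin":0},
])

```text
time_s: 2.38
eef_pos: [566.3, 19.6, 213.3]
ee_rot: [-0.0, 0.767, 0.642, -0.0]
force: [-0.4, 0.1, 0.0]
grip_width: 0.398
grip_force: 0.0
```

Run:
```python
from h import *
s=ctrl.sense(); print(s['time_s'],s['eef_pos'],s['ee_rot'])
im,d=ctrl.capture('wrist'); save('w1',im); np.savez('w1.npz',im=im,d=d,p=s['eef_pos'],q=s['ee_rot'])
k=ctrl.calibration('wrist'); print(k)
for q in ['spacer_bar','chute','lip_end']: print(q,[(np.round(r['uv']),round(r['conf'],2)) for r in ctrl.place_of('wrist',q)[:2]])
```

```text
2.3833 [566.25044763  19.61629411 213.25028365] [-8.93499720e-05  7.67110725e-01  6.41514653e-01 -2.76615045e-04]
{'fx': 371.64829954431775, 'fy': 371.64829954431775, 'cx': 325.83823505980473, 'cy': 237.8265225571031, 'mount': array([[-1.49661616e-04, -9.63833820e-01, -2.66503929e-01,
         6.69039255e+01],
       [ 9.99999784e-01, -3.14710235e-04,  5.76602321e-04,
         5.15680590e-01],
       [-6.39620333e-04, -2.66503785e-01,  9.63833660e-01,
        -1.42847000e+02],
       [ 0.00000000e+00,  0.00000000e+00,  0.00000000e+00,
         1.00000000e+00]])}
spacer_bar [(array([351., 179.]), 0.6)]
chute [(array([345., 170.]), 0.77)]
lip_end [(array([327., 175.]), 0.92)]
```

View pics/w1.png

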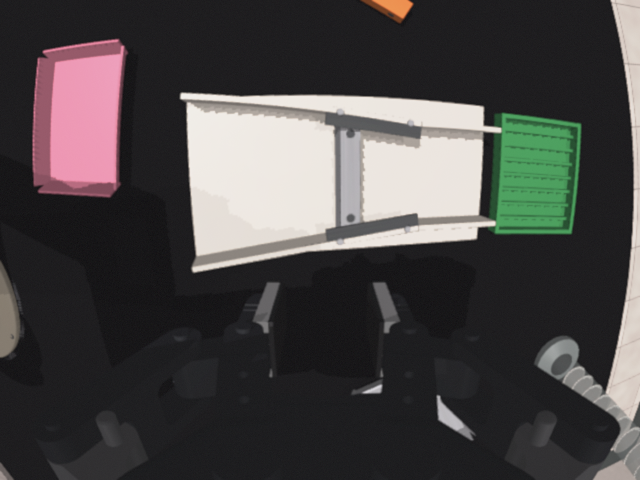

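```bash
cat >> h.py <<'E'
from scipy.spatial.transform import Rotation as Ro
def wcloud(d,p,q):
    k=ctrl.calibration('wrist'); v,u=np.mgrid[:480,:640]; a=(u-k['cx'])/k['fx']; b=(v-k['cy'])/k['fy']
    r=np.hypot(a,b)+1e-9; t=np.tan(r)/r
    C=np.stack([a*t*d,b*t*d,d,np.ones_like(d)],-1); C[(d<=0)|(r>1.2)]=np.nan
    T=(C@np.array(k['mount']).T)[...,:3]
    return Ro.from_quat(np.roll(q,-1)).apply(T.reshape(-1,3)).reshape(480,640,3)+p
E
cat > wfit.py <<'E'
import sys; from h import *
from fit import hmodel
from scipy.optimize import differential_evolution
z=np.load(sys.argv[1]); W=wcloud(z['d'],z['p'],z['q']); Q=W.reshape(-1,3); im=z['im']
print('table z',np.nanmedian(W[300:400,30:90,2]) , 'pink', np.nanmedian(W[100:150,60:110],axis=(0,1)))
s=(abs(Q[:,0]-590)<220)&(abs(Q[:,1]-55)<110)&(Q[:,2]>15)&(Q[:,2]<125); sel=Q[s][::4]
def cost(p):
    cs,sn=np.cos(p[2]),np.sin(p[2]); d=sel[:,:2]-p[:2]; x=d@[cs,sn]; y=d@[-sn,cs]
    ok=(abs(x)<125)&(abs(y)<70); r=np.where(ok,np.minimum(abs(sel[:,2]-hmodel(x,y)-p[3]),8),8)
    return r.mean()
r=differential_evolution(cost,[(530,640),(20,90),(2.6,3.4),(-5,5)],seed=1,maxiter=150,popsize=15,tol=1e-6)
p=r.x; print(p.round(3),r.fun)
cs,sn=np.cos(p[2]),np.sin(p[2]); d=W[...,:2]-p[:2]; x=d@[cs,sn]; y=d@[-sn,cs]; h=W[...,2]-p[3]-(50+.2126*x)
b=(abs(x)<60)&(abs(y)<26)&(h>15)&(h<26)
print('bar x',np.percentile(x[b],[1,5,50,95,99]).round(1),'h',np.percentile(h[b],[5,50,95]).round(1),np.polyfit(y[b],x[b],1).round(3),'world',np.median(W[b],axis=0))
E
sed -i 's/^P=\[\];C=\[\]/if __name__!="__main__": raise SystemExit\nP=[];C=[]/' fit.py
python3 - <<'E'
s=open('fit.py').read(); i=s.index('if __name__'); open('fit.py','w').write(s[:i])
E
python3 wfit.py w1.npz
```

```text
table z -0.1630291102712249 pink [325.87538542 161.69962724   3.09348426]
[5.92075e+02 5.28110e+01 2.97000e+00 4.49000e-01] 2.488585173559376
bar x [-7.5 -6.7  1.   8.1  8.7] h [18.6 20.3 21.6] [0.004 0.846] world [591.24366632  53.93271305  70.89918742]
```

The wrist cloud fits the chute model: the bar's top face is 16 mm wide and 20 mm above the floor, and the table reads z≈0. I'll straddle the bar with the pads closing along the chute axis.

Request:
send_rows([
  {"offset":[2.16,3.39,-3],"spin":0.006},
  {"offset":[2.16,3.39,-6],"spin":0.006},
  {"offset":[2.16,3.39,-9],"spin":0.006},
  {"offset":[2.16,3.39,-11.3],"spin":0.006},
  {"offset":[2.16,3.39,-11.3],"spin":0.006},
  {"offset":[2.16,3.39,-11.3],"spin":0.006},
  {"offset":[2.16,3.39,-11.3],"spin":0.006},
  {"offset":[2.16,3.39,-11.3],"spin":0.006},
])

```text
time_s: 3.25
eef_pos: [589.1, 53.4, 102.6]
ee_rot: [0.001, 0.765, 0.644, 0.001]
force: [0.3, 0.6, -0.0]
grip_width: 0.399
grip_force: 0.0
```

```bash
python3 - <<'E'
from h import *
s=ctrl.sense(); print(s['time_s'],s['eef_pos'],s['ee_rot'])
im,d=ctrl.capture('wrist'); save('w2',im); np.savez('w2.npz',im=im,d=d,p=s['eef_pos'],q=s['ee_rot'])
E
python3 wfit.py w2.npz
```

```text
3.25 [589.09514864  53.39947469 102.60968334] [0.00130101 0.76538973 0.64356454 0.00124424]
table z -0.005865869674167357 pink [4.26016711e+02 1.71078362e+02 1.54320300e-01]
[590.956  53.77    2.966   0.651] 2.7328773098618657
bar x [-8.5 -7.8 -0.4  6.9  7.6] h [19.  20.4 21.4] [-0.007 -0.424] world [591.54090259  55.56613366  70.91385453]
```

View pics/w2.png

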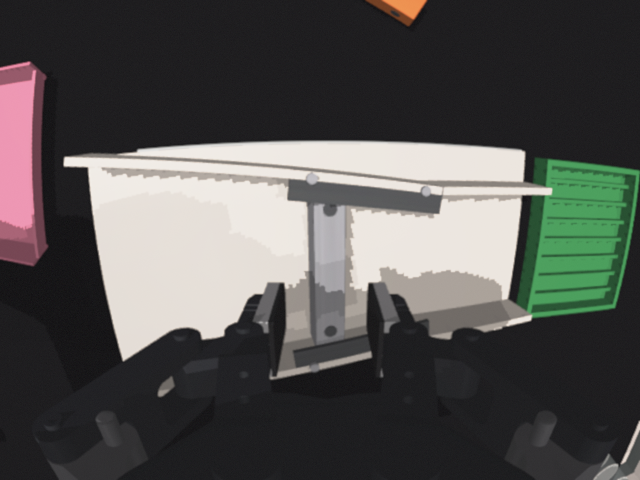

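The pads at columns 280 and 372 straddle the bar (312–345), and its centre repeats to within 0.5 mm. Now I descend.

Request:
send_rows([
  {"offset":[0,0,-1.5],"spin":0},
  {"offset":[0,0,-2.8],"spin":0},
  {"offset":[0,0,-3.6],"spin":0},
  {"offset":[0,0,-4.0],"spin":0},
  {"offset":[0,0,-4.2],"spin":0},
  {"offset":[0,0,-4.2],"spin":0},
  {"offset":[0,0,-4.2],"spin":0},
  {"offset":[0,0,-4.2],"spin":0},
])

```text
time_s: 3.97
eef_pos: [588.5, 53.8, 59.1]
ee_rot: [0.0, 0.765, 0.644, 0.0]
force: [-0.2, -0.3, -0.3]
grip_width: 0.399
grip_force: 0.0
```

Request:
send_rows([
  {"offset":[0,0,0],"spin":0},
  {"offset":[0,0,0],"spin":0},
  {"offset":[0,0,0],"spin":0},
  {"offset":[0,0,0],"spin":0},
  {"offset":[0,0,0],"spin":0},
], grip=0.27, squeeze=20)

```text
time_s: 4.38
eef_pos: [588.2, 53.8, 58.4]
ee_rot: [0.0, 0.765, 0.644, 0.0]
force: [-0.2, -0.1, -0.0]
grip_width: 0.267
grip_force: 0.0
```

Request:
send_rows([
  {"offset":[0,0,0],"spin":0},
  {"offset":[0,0,0],"spin":0},
  {"offset":[0,0,0],"spin":0},
  {"offset":[0,0,0],"spin":0},
  {"offset":[0,0,0],"spin":0},
], grip=0.1, squeeze=25)

```text
time_s: 4.8
eef_pos: [588.4, 53.8, 58.8]
ee_rot: [0.0, 0.765, 0.644, 0.0]
force: [0.1, 0.2, 4.9]
grip_width: 0.195
grip_force: 24.0
```

The grip is aligned: the opening is 16.6 mm with 24 N. Now I slide it up the slope.

Request:
send_rows([
  {"offset":[-0.2,0.03,0.07],"spin":0},
  {"offset":[-0.5,0.09,0.14],"spin":0},
  {"offset":[-0.9,0.16,0.22],"spin":0},
  {"offset":[-1.3,0.23,0.31],"spin":0},
  {"offset":[-1.7,0.3,0.4],"spin":0},
  {"offset":[-2.0,0.35,0.46],"spin":0},
  {"offset":[-2.0,0.35,0.46],"spin":0},
])

```text
time_s: 5.38
eef_pos: [567.5, 57.5, 63.3]
ee_rot: [-0.0, 0.765, 0.644, -0.0]
force: [0.5, -0.4, 6.4]
grip_width: 0.192
grip_force: 24.8
```

Request:
send_rows([
  {"offset":[-0.4,0.07,0.1],"spin":0},
  {"offset":[-0.9,0.16,0.21],"spin":0},
  {"offset":[-1.4,0.25,0.32],"spin":0},
  {"offset":[-2.0,0.35,0.45],"spin":0},
  {"offset":[-2.6,0.46,0.58],"spin":0},
  {"offset":[-3.2,0.56,0.71],"spin":0},
  {"offset":[-3.6,0.63,0.8],"spin":0},
  {"offset":[-3.6,0.63,0.8],"spin":0},
])

```text
time_s: 6.05
eef_pos: [530.9, 63.9, 71.1]
ee_rot: [-0.001, 0.765, 0.644, -0.001]
force: [-1.3, -0.3, 5.6]
grip_width: 0.198
grip_force: 25.6
```

Run:
```python
from h import *
s=ctrl.sense(); print(s['time_s'],s['eef_pos'],s['force'])
im,d=ctrl.capture('wrist'); save('w3',im)
```

```text
6.05 [530.92396325  63.90839086  71.11796749] [-1.30926506 -0.30798756  5.62451997]
```

View pics/w3.png

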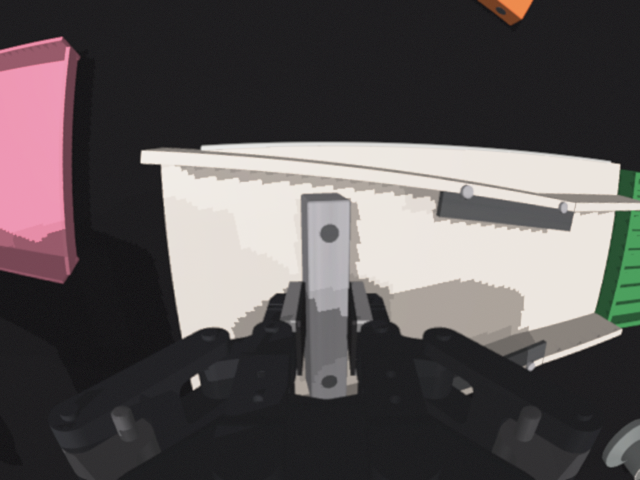

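The bar (columns 302–350) is well clear of the lip end (column 438). Next I lift it and carry it to the boat.

Request:
send_rows([
  {"offset":[0,0,0.5],"spin":0},
  {"offset":[0,0,2],"spin":0},
  {"offset":[0,0,5],"spin":0},
  {"offset":[0,0,8],"spin":0},
  {"offset":[0,0,11],"spin":0},
  {"offset":[0,0,13],"spin":0},
  {"offset":[0,0,13],"spin":0},
], squeeze=45)

```text
time_s: 6.68
eef_pos: [533.0, 63.7, 204.5]
ee_rot: [0.002, 0.765, 0.644, 0.002]
force: [-0.5, -0.2, -0.5]
grip_width: 0.189
grip_force: 41.9
```

Request:
send_rows([
  {"offset":[3,-8,0],"spin":0.1},
  {"offset":[5,-12,0],"spin":0.2},
  {"offset":[7,-16,0],"spin":0.3},
  {"offset":[9,-20,0],"spin":0.4},
  {"offset":[9.9,-24,0],"spin":0.489},
  {"offset":[9.9,-28,0],"spin":0.489},
  {"offset":[9.9,-30,0],"spin":0.489},
  {"offset":[9.9,-32,0],"spin":0.489},
])

```text
time_s: 7.35
eef_pos: [630.2, -253.1, 198.4]
ee_rot: [-0.002, 0.586, 0.81, -0.0]
force: [0.7, 0.1, -2.3]
grip_width: 0.183
grip_force: 42.0
```

Request:
send_rows([
  {"offset":[0,0,0],"spin":0},
  {"offset":[0,0,0],"spin":0},
  {"offset":[0,0,0],"spin":0},
  {"offset":[0,0,0],"spin":0},
])

```text
time_s: 7.68
eef_pos: [630.6, -250.1, 200.2]
ee_rot: [-0.001, 0.586, 0.81, 0.0]
force: [0.2, 0.2, -1.4]
grip_width: 0.185
grip_force: 42.1
```

Run:
```python
from h import *
s=ctrl.sense(); print(s['time_s'],s['eef_pos'],s['ee_rot'],s['force'],s['grip_width'])
im,d=ctrl.capture('wrist'); save('w4',im); p,q=s['eef_pos'],s['ee_rot']
W=wcloud(d,p,q); R=Ro.from_quat(np.roll(q,-1)); T=R.inv().apply((W-p).reshape(-1,3)).reshape(W.shape)
b=(abs(T[...,1])<7)&(T[...,2]>-35)&(T[...,2]<10)&(abs(T[...,0])<80)
print('bar tool x',np.percentile(T[b][:,0],[.5,5,50,95,99.5]).round(1),'z',np.percentile(T[b][:,2],[2,50,98]).round(1), b.sum())
far=b&(T[...,0]>30); print('top z vs x',[(x,np.median(T[b&(abs(T[...,0]-x)<4)][:,2]).round(1)) for x in (-30,-20,0,20,30,40)])
r=(abs(W[...,0]-630)<110)&(abs(W[...,1]+256)<115)&(W[...,2]>8)&(W[...,2]<30)
print('rim',r.sum(),cv2.minAreaRect(W[r][:,:2].astype(np.float32)))
f=(abs(W[...,0]-630)<40)&(abs(W[...,1]+256)<40); print('floor z',np.nanpercentile(W[f][:,2],[5,20,50]))
```

```text
7.6833 [ 630.63760656 -250.10432034  200.23826105] [-1.00187011e-03  5.86063122e-01  8.10264779e-01  4.70179677e-05] [ 0.16862291  0.18032826 -1.37611111] 0.18481510133142706
bar tool x [-42.4 -36.   10.4  43.8  44.7] z [-14.4 -12.6  -3.1] 7310
top z vs x [(-30, np.float64(-12.7)), (-20, np.float64(-12.6)), (0, np.float64(-12.6)), (20, np.float64(-12.7)), (30, np.float64(-12.8)), (40, np.float64(-12.7))]
rim 5363 ((630.32763671875, -255.37754821777344), (122.06573486328125, 160.03964233398438), 18.35556411743164)
floor z [  3.69514787 214.99528904 272.03025388]
```

View pics/w4.png

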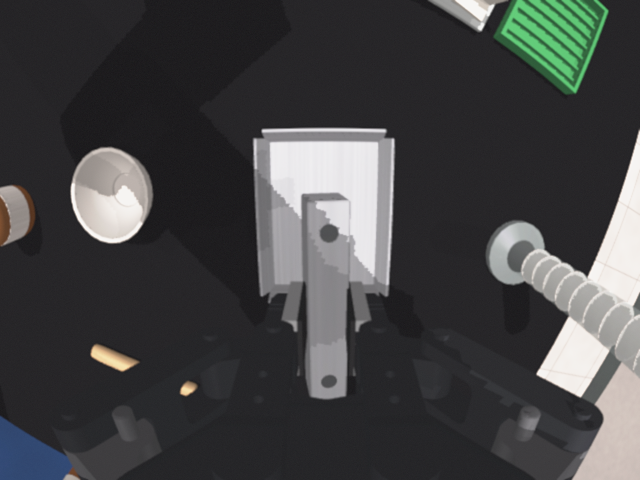

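The bar is level, centred in the grip, and aligned with the boat (centre 630.3, −255.4). Now I lower it.

Request:
send_rows([
  {"offset":[0,-0.53,-3],"spin":0},
  {"offset":[0,-0.53,-6.5],"spin":0},
  {"offset":[0,-0.53,-10],"spin":0},
  {"offset":[0,-0.53,-13.5],"spin":0},
  {"offset":[0,-0.53,-16],"spin":0},
  {"offset":[0,-0.53,-17.8],"spin":0},
  {"offset":[0,-0.53,-17.8],"spin":0},
  {"offset":[0,-0.53,-17.8],"spin":0},
])

```text
time_s: 8.4
eef_pos: [630.8, -255.9, 23.0]
ee_rot: [-0.001, 0.586, 0.81, -0.0]
force: [-0.6, 0.2, -1.0]
grip_width: 0.185
grip_force: 42.1
```

Request:
send_rows([
  {"offset":[0,0,0],"spin":0},
  {"offset":[0,0,0],"spin":0},
  {"offset":[0,0,0],"spin":0},
])

```text
time_s: 8.65
eef_pos: [631.4, -257.1, 24.7]
ee_rot: [0.001, 0.587, 0.81, 0.0]
force: [0.7, 0.4, -0.8]
grip_width: 0.186
grip_force: 42.1
```

Request:
send_rows([
  {"offset":[-0.1,0.15,-0.5],"spin":0},
  {"offset":[-0.1,0.15,-0.9],"spin":0},
  {"offset":[-0.1,0.15,-1.2],"spin":0},
  {"offset":[-0.1,0.15,-1.2],"spin":0},
  {"offset":[-0.1,0.15,-1.2],"spin":0},
  {"offset":[-0.1,0.15,-1.2],"spin":0},
])

```text
time_s: 9.15
eef_pos: [629.7, -255.4, 10.8]
ee_rot: [-0.0, 0.587, 0.81, 0.0]
force: [-0.3, 0.8, -1.7]
grip_width: 0.18
grip_force: 42.7
```

Request:
send_rows([
  {"offset":[0,0,-0.03],"spin":0},
  {"offset":[0,0,-0.06],"spin":0},
  {"offset":[0,0,-0.06],"spin":0},
  {"offset":[0,0,-0.06],"spin":0},
])

```text
time_s: 9.48
eef_pos: [629.7, -255.5, 10.6]
ee_rot: [0.0, 0.587, 0.81, -0.0]
force: [-1.1, 0.4, 1.5]
grip_width: 0.18
grip_force: 42.9
```

It has made contact, so I release and retreat.

Request:
send_rows([
  {"offset":[0,0,0],"spin":0},
  {"offset":[0,0,0],"spin":0},
  {"offset":[0,0,0],"spin":0},
  {"offset":[0,0,0],"spin":0},
  {"offset":[0,0,0],"spin":0},
  {"offset":[0,0,0],"spin":0},
], grip=0.42)

```text
time_s: 9.98
eef_pos: [629.8, -255.4, 10.4]
ee_rot: [0.0, 0.587, 0.81, -0.0]
force: [-0.5, 0.1, 0.6]
grip_width: 0.42
grip_force: 0.0
```

Request:
send_rows([
  {"offset":[0,0,1],"spin":0},
  {"offset":[0,0,3],"spin":0},
  {"offset":[0,0,6],"spin":0},
  {"offset":[0,0,10],"spin":0},
  {"offset":[0,0,14],"spin":0},
  {"offset":[0,0,18],"spin":0},
  {"offset":[0,0,18],"spin":0},
  {"offset":[0,0,18],"spin":0},
])

```text
time_s: 10.65
eef_pos: [630.5, -255.8, 193.9]
ee_rot: [0.003, 0.587, 0.81, 0.0]
force: [0.7, -0.2, -0.2]
grip_width: 0.418
grip_force: 0.0
```

Run:
```python
from h import *
s=ctrl.sense(); print(s['time_s'],s['eef_pos'],s['force'],s['grip_width'])
im,d=ctrl.capture('wrist'); save('w5',im); W=wcloud(d,s['eef_pos'],s['ee_rot'])
n=(abs(W[...,0]-630)<110)&(abs(W[...,1]+256)<115)
r=n&(W[...,2]>8)&(W[...,2]<30); print('rim',cv2.minAreaRect(W[r][:,:2].astype(np.float32)))
b=(abs(W[...,0]-630)<50)&(abs(W[...,1]+256)<52)&(W[...,2]>20)&(W[...,2]<30)
print('bar',b.sum(),cv2.minAreaRect(W[b][:,:2].astype(np.float32)),np.percentile(W[b][:,2],[5,50,95]))
```

```text
10.65 [ 630.47952461 -255.82299314  193.86054699] [ 0.71113663 -0.21450469 -0.16877047] 0.41763255567576246
rim ((630.3914794921875, -255.62342834472656), (121.6463851928711, 161.1629180908203), 18.112382888793945)
bar 2049 ((629.1305541992188, -255.1098175048828), (131.2522430419922, 68.84127807617188), 67.0611572265625) [21.68923124 23.13349272 24.39817628]
```

View pics/w5.png

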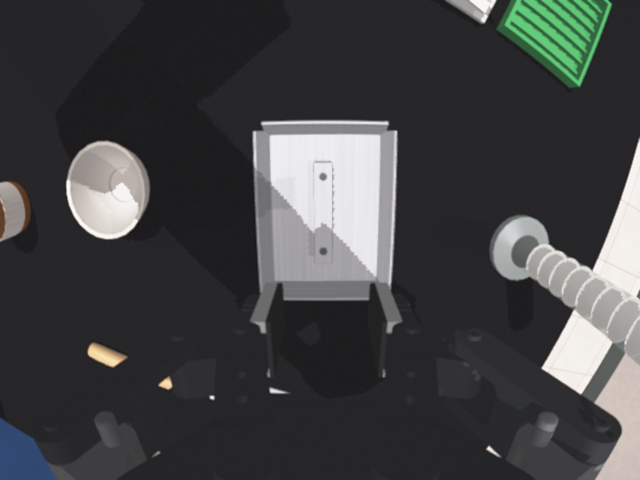

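The bar lies flat in the middle of the boat, its top at z≈23 mm, running from (323,162) to (323,263). The arm is clear.

```bash
python3 -c "
from rig import ctrl
print(ctrl.finish_job())"
```

```text
the job is handed in; nothing more can be done
None
```

I slid the spacer bar up the chute in the gripper's hold, not by a bare push, to about 40 mm past the lip ends. I then lifted it out and left it lying flat in the middle of the stainless weighing boat, and handed the job in at about 11 s.

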